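# Load the die and work the guarded pellet press

## Robot

A 6-joint arm with a two-finger parallel gripper is mounted at the origin on a cart in front of the work surface, level with it; the furniture and walls round the work are solid. World frame = base frame: x ahead of the robot, y to its left, z up, the work surface at z = 0. Lengths are in m, angles in rad, forces in N, time in s.
With the tool pointing down it reaches from about 0.4 to 0.925 m from the base axis. Payload 3.4 kg.
Tool frame: the origin (TCP) lies between the finger pads; the fingertips stand 25 mm ahead of it and the grasp point (between the pads) lies 6 mm ahead of it; z points along the fingers, y is the line along which they close (so a half turn about z gives the same grasp; the last joint's range is limited). The gripper opens to 85 mm and grips with 20 to 120 N. Pads are 22 mm wide; open, the fingers measure 114 mm over their backs; the gripper's body (76 mm by 85 mm) begins 54 mm behind the grasp point. The pads swing forward as they close: fully open they stand 13 mm farther back than shut.
Start: joints at [1.105, 0.307, 1.506, -0, 1.328, -0.073], TCP at [0.22, 0.531, 0.256] pointing down, gripper open.
Joint ranges: [-3.12, 3.12], [-1.05, 2.28], [0.14, 2.33], [-1.42, 4.57], [0.1, 2.73], [-2.68, 2.68]. Speed limits (rad/s): [2.57, 2.57, 3.14, 3.14, 3.14, 3.14].

## Interface

Orientations are given as a unit quaternion [w, x, y, z].
In Python, from rig import ctrl, camera, job gives the robot as it stands.
- The arm moves only by the tool apply_moves, never from a script. Its argument "series" is a list that holds one entry, the list of rows, each a list of 7 numbers: the shift along the world's x, y, z in mm, then the turn, a rotation vector about the world's x, y, z in rad, then the finger opening in mm, from 0 to 85.4. In form: [[[x, y, z, rx, ry, rz, fingers], ...]]. A call has 1 to 10 rows; each row is the pose to reach, as a shift and turn from the pose commanded when the call began; what a row does not reach only later rows make up. A row lasts 1/8 s, in which the tool goes at most 62.5 mm and 10.7 degrees, less where a joint would pass 70% of its speed; a pose out of reach is approached as far as the arm can. A call with a gripper value outside its range is refused whole. The fingers move at their own pace and stop on an object; "newtons" is the grip in N (left out, the last holds). Time passes only in rows, so rows that repeat a pose let the fingers close. It gives the time, the measured TCP pose, the force, the opening and the grip force at its end, in the units of the state.
- ctrl.sense(): the state, without advancing time (a new reading comes with each control period).
- camera(name): name is "side" or "top"; returns a dict with "frame" (384x512x3 uint8, red, green, blue), "z_map" (384x512 float32, m along the optical axis (not along the pixel's ray), 0 where there is no reading), "mtx" (3x3 intrinsics, pixels), "pose" (4x4, takes a point from camera to world coordinates). Camera axes: x right, y down, z forward; pixel columns grow to the right and rows downward; lengths in m; the calibration is good to about 2 mm. A picture is of the moment at which its call begins.
- job.close_job(): hands the job in; it is judged then, once.
The state is a dict: "time": time; "joint_pos": joint angles; "qvel": joint speeds; "joint_torque": joint torques, N m; "position": TCP position; "ee_rot": TCP orientation; "ft_force": force on the tool from outside, world axes, zero at the start; "moment": the same for the moment, N m; "width": finger opening in m; "grasp_force": force on a finger pad.
Only numpy, scipy, OpenCV 4.12 (cv2) and the standard library are available. Lean on these libraries where they do the work, as an engineer would, in place of code of your own. Each camera call takes 0.05 s, during which the arm holds its last target. There are 200 camera calls.

## Task

Push the die sled along its channel by the upright plate at its rear end until it is fully home against the end stop, then reach down through the window in the guard and press the lever all the way down, and come back out. The sled is only pushed and the lever only pressed: do not lift the sled, do not touch the guard anywhere with the robot, and leave the things standing around where they are.

Things in the scene. Friction and masses are not known exactly. Their poses are not given: they have to be found in the camera images.
- press: Bench pellet press, bolted down. Base plate 145 (x) x 270 (y) x 12 mm, its centre on the bench at x = -3.5 mm, y = 0. Own -x faces the robot; own +y (the robot's left) runs from the sled's open end to the end stop. A channel along y at x = +12 mm, floor 12 mm above the bench, between two rails 12 mm high and 48 mm apart, ends at a stop whose face is at y = +100 mm, top 38 mm above the bench.
- guard: Fixed guard over the press's +y end: a flat steel window frame on four thin corner posts, with clear plastic panels on the front (own -x) side and the +y side, open where the sled enters (own -y side). 143 (x) x 120 (y) mm over all, top face 117 mm above the bench, plate 5 mm thick. Its origin is on the bench at press y = +70 mm, x = 0; axes as the press.
- window (a point): Centre of the rectangular window in the guard's top frame, at the level of the frame's top face (117 mm above the bench), at press x = -28 mm, y = +70 mm. The window is 70 mm along the press's x and 84 mm along its y; it is the only way to the lever from above. Axes as the press.
- lever (a joint): Hinge of the press lever, rad: 0 is fully up, 0.32 is fully down against its limit; starts between 0 and 0.04. It is stiff (about 4 N at the pad), has no spring and stays where it is left.
- lever_pad (a point): Centre of the top of the lever's black pad, 28 mm (x) by 36 mm (y) by 8 mm thick, under the middle of the window. With the lever up it lies about 10 mm below the top face of the frame; fully down about 36 mm below it. The lever's pivot is 79 mm from the pad in the press's +x direction, so the pad goes nearly straight down.
- sled: Loose die sled, 0.5 kg, lying in the channel: an aluminium bar 44 (x) x 150 (y) x 14 mm with a round steel die (38 mm wide, top 54 mm above the bar's underside) on its front end and an upright push plate at its rear end. Origin at the centre of the bar's underside, axes as the press. It starts 55 to 80 mm short of home; home is when its front end (75 mm in front of its origin along +y) meets the stop: origin at press x = +12, y = +25 mm.
- push_plate (a point): Point on the outer (rear, own -y) face of the sled's push plate, on its middle line, 60 mm above the bench. The plate is 40 mm wide (x), 10 mm thick and reaches from 26 to 82 mm above the bench. With the sled home this face is still 60 mm outside the guard. Axes as the press; pushing along +y moves the sled home.
- crucible: Bystander: small white ceramic crucible, 41 mm wide, 31 mm high, on the bench just past the press's open (-y) end. Origin under its centre.
- sample_bottle: Bystander: white sample bottle, 38 mm wide, 76 mm high, left of the guard. Origin under its centre.
- modifier_bottle: Bystander: white bottle with green cap, 40 mm wide, 86 mm high, left of the guard. Origin under its centre.
- boat: Bystander: white plastic weighing boat, 53 mm wide, 14 mm high, right of the press. Origin under its centre.
- amber_bottle: Bystander: brown bottle with black cap, 42 mm wide, 90 mm high, right of the press. Origin under its centre.

How it is judged:
On the way, in this order (a step that is already met when the one before it is completed fails the run):
1. the sled is home against the stop while the lever is still up (y of sled in the frame of press above 0.02 m and value of joint lever below 0.12 rad), for 0.2 s.
2. the lever is pressed down to its limit, with the sled still home (value of joint lever above 0.28 rad and y of sled in the frame of press above 0.02 m), for 0.1 s.
At the end, for the whole second after the job is handed in: The sled lies flat in its channel within 6 mm of the end stop and at rest, and the lever is down (joint above 0.27 of 0.32 rad) and at rest (value of joint lever above 0.27 rad and y of sled in the frame of press above 0.019 m and z of sled in the frame of press below 0.016 m and angle between sled's own z axis and vertical below 0.05 rad and linear speed of sled below 0.01 m/s and velocity of joint lever below 0.05 rad/s); the robot touches nothing.
It fails at once if the robot touches the guard (contact force between any of the fingers, the arm and guard above 0.3 N).
It fails at once if the sled is lifted or tipped (z of sled in the frame of press above 0.02 m or angle between sled's own z axis and vertical above 0.2 rad).
It fails at once if the lever is pressed before the sled is home (value of joint lever above 0.15 rad and y of sled in the frame of press below 0.015 m).
It fails at once if a bystander is moved (distance of any of crucible, sample_bottle, modifier_bottle, boat, amber_bottle from where it was at the start of the episode above 0.015 m).
It also fails if it takes over 42 s, if anything falls off the work surface, if the arm or the gripper's body presses on something with over 40 N, if the wrist force passes 120 N, or if a joint passes its speed limit or range.

## Working session

There is one attempt and no reset: what is moved stays moved. The work goes in short steps, Python scripts to look and compute and a tool call to move; the robot and the scene stay as the last step left them, time stands still between calls to the robot, and variables do not carry over. Pictures are saved under pics/ and viewed, at most 10 in all, crops included, and the job is handed in when it is done.

Besides the shell and the picture viewer there is one more tool, called as name(argument=value, ...) on one line, values as JSON. apply_moves: Moves the arm, as the interface text tells. Its arguments: {"type":"object","properties":{"series":{"type":"array"},"newtons":{"type":"number"}},"required":["series"]}

```bash
mkdir -p pics; python3 - <<'E'
from rig import ctrl,camera
import cv2,numpy as np
for n in("top","side"):
    c=camera(n);np.savez(f"{n}0.npz",**c)
    cv2.imwrite(f"pics/{n}0.png",cv2.resize(c["frame"][:,:,::-1],(768,576)))
    print(n,c["mtx"].round(1).tolist(),c["pose"].round(3).tolist())
s=ctrl.sense();print(s["time"],s["position"],s["ee_rot"],s["ft_force"])
E
```

```text
top [[441.4, 0.0, 264.1], [0.0, 441.4, 191.4], [0.0, 0.0, 1.0]] [[0.128, -0.971, 0.203, 0.208], [-0.992, -0.126, 0.024, -0.02], [0.003, -0.205, -0.979, 1.396], [0.0, 0.0, 0.0, 1.0]]
side [[423.9, 0.0, 251.3], [0.0, 423.9, 190.7], [0.0, 0.0, 1.0]] [[0.921, -0.145, 0.36, 0.033], [-0.388, -0.327, 0.862, -1.007], [-0.007, -0.934, -0.357, 0.522], [0.0, 0.0, 0.0, 1.0]]
0.1 [0.21933734 0.5308922  0.25547254] [-2.30649704e-04  1.94646145e-01  9.80873098e-01 -8.89421346e-04] [ 0.49943329 -0.0264335   0.22609212]
```

View pics/top0.png

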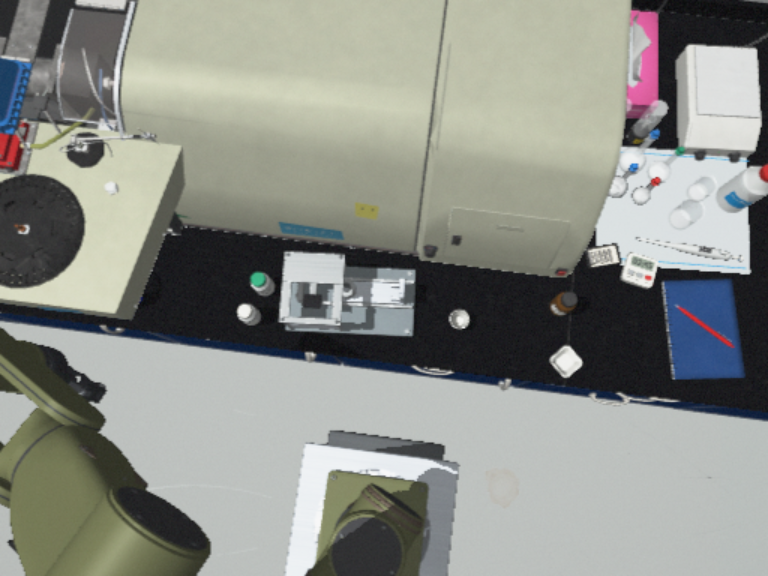

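View pics/side0.png

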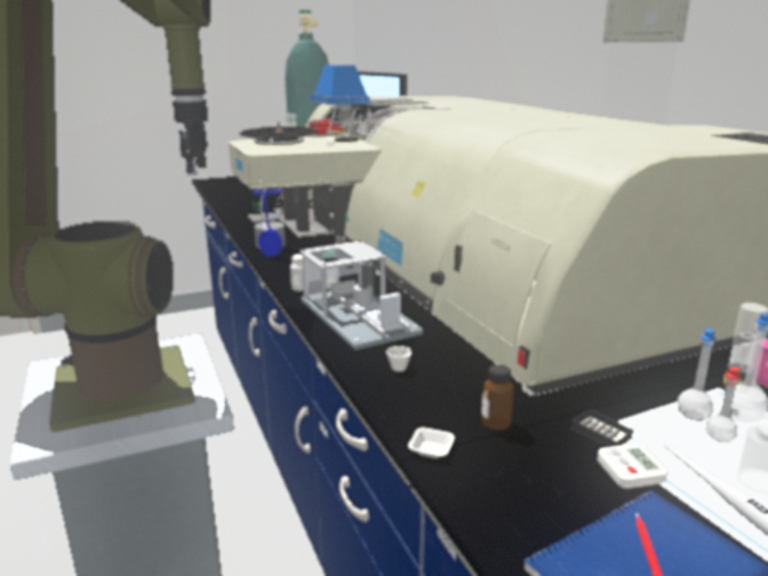

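The top view shows the press at px (280–414, 250–335) in the 768-wide picture, with the guard on its left half and the push plate near (410, 290). The crucible is at (459, 319) and the bottles are at (262, 283) and (248, 314). In the side view the press is around (360, 295). I'll zoom in on both.

```bash
cat > h.py <<'E'
import numpy as np
def ray(c,u,v,z):
    K,P=c["mtx"],c["pose"]
    d=P[:3,:3]@np.linalg.solve(K,[u,v,1.]);o=P[:3,3]
    return o+d*(z-o[2])/d[2]
def cloud(c):
    h,w=c["z_map"].shape;v,u=np.mgrid[:h,:w]
    r=np.stack([u,v,np.ones_like(u)],-1)@np.linalg.inv(c["mtx"]).T*c["z_map"][...,None]
    return r@c["pose"][:3,:3].T+c["pose"][:3,3]
E
python3 - <<'E'
import cv2,numpy as np
from h import *
for n,(a,b,x,y) in dict(top=(160,232,182,282),side=(155,235,195,290)).items():
    c=dict(np.load(n+"0.npz"));im=c["frame"][a:b,x:y,::-1]
    cv2.imwrite(f"pics/{n}crop.png",cv2.resize(im,None,fx=8 if n=="top" else 7,fy=8 if n=="top" else 7,interpolation=cv2.INTER_CUBIC))
c=dict(np.load("top0.npz"));p=cloud(c)[160:232,182:322]
z=p[...,2]
cv2.imwrite("pics/h.png",cv2.resize(cv2.applyColorMap(np.clip(z*2000,0,255).astype(np.uint8),2),None,fx=5,fy=5,interpolation=0))
for lo,hi in((.004,.018),(.05,.09),(.1,.122)):
    q=p[(z>lo)&(z<hi)&(p[...,1]<.3)];print(lo,len(q),np.percentile(q,[2,50,98],axis=0).round(3).tolist())
E
```

```text
0.004 2131 [[0.378, -0.135, 0.004], [0.434, 0.063, 0.011], [0.543, 0.232, 0.017]]
0.05 716 [[0.383, -0.146, 0.051], [0.559, 0.048, 0.066], [0.568, 0.212, 0.089]]
0.1 1541 [[0.381, -0.121, 0.101], [0.477, 0.169, 0.115], [0.57, 0.234, 0.121]]
```

View pics/topcrop.png

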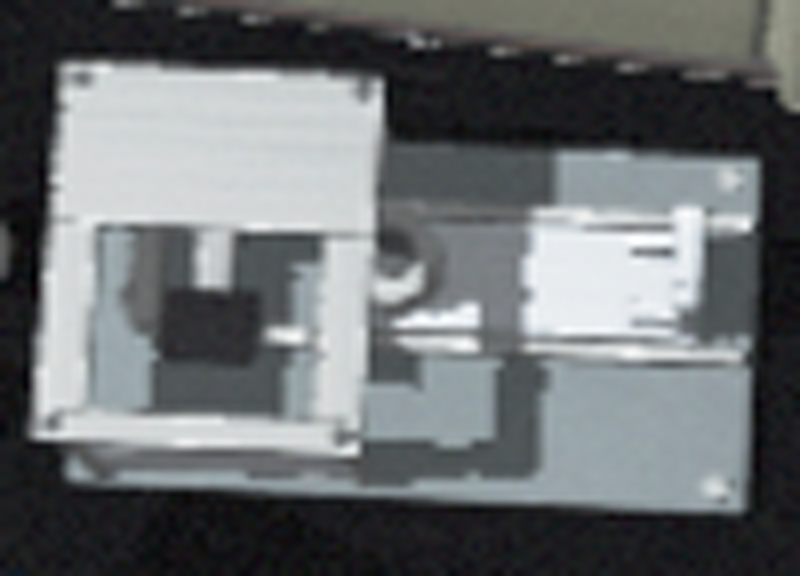

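View pics/sidecrop.png

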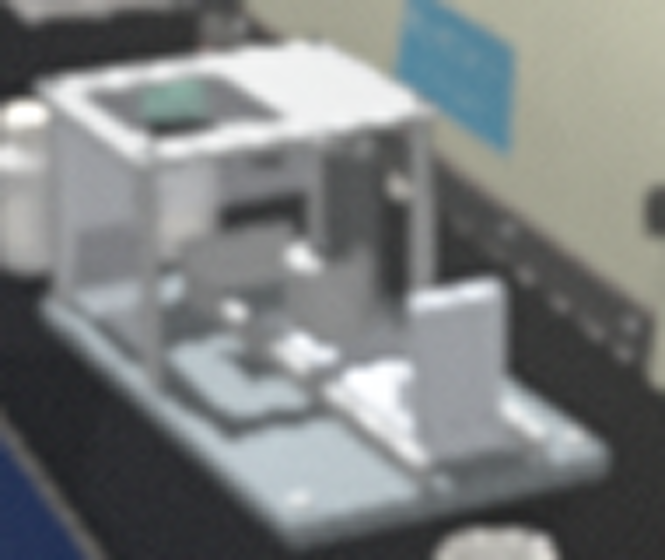

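View pics/h.png

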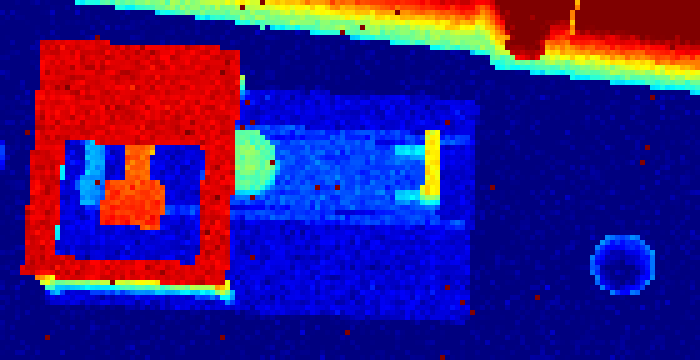

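The crops show the frame's window clearly. In the top crop the black pad is at about (210, 325), the push plate at about (690, 260) and the die at about (400, 265); the height map agrees. Next I'll fit the shapes from heights.

```bash
python3 - <<'E'
import cv2,numpy as np
from h import *
c=dict(np.load("top0.npz"));P=cloud(c);z=P[...,2]
roi=np.zeros(z.shape,bool);roi[160:232,182:282]=1
far=np.zeros_like(roi);far[160:232,182:270]=1
def rect(pts,name,h):
    w=np.array([ray(c,u,v,h)[:2] for u,v in pts],np.float32)*1000
    r=cv2.minAreaRect(w);print(name,np.round(r[0],1),np.round(r[1],1),round(r[2],2),"mean",w.mean(0).round(1))
g=((z>.1)&(z<.13)&far).astype(np.uint8)
g[:, 231:]=0
cs,hi=cv2.findContours(cv2.morphologyEx(((z>.112)&(z<.13)&far).astype(np.uint8),cv2.MORPH_OPEN,np.ones((2,2))),cv2.RETR_CCOMP,cv2.CHAIN_APPROX_NONE)
for k,h in zip(cs,hi[0]):
    if len(k)>30: rect(k[:,0],"frame" if h[3]<0 else "hole",.117)
f=c["frame"].astype(int);pad=((f.sum(2)<150)&roi&(z>.09)).astype(np.uint8)
v,u=np.nonzero(pad);print(len(v),np.median(P[v,u],0)); rect(np.c_[u,v],"pad",.107)
m=(z>.065)&(z<.095)&roi;m[:,:240]=0
v,u=np.nonzero(m);print(len(v),np.median(P[v,u],0));rect(np.c_[u,v],"plate top",.082)
# die
m=(z>.055)&(z<.075)&roi;m[:,:228]=0;m[:,250:]=0;v,u=np.nonzero(m);print("die",np.percentile(P[v,u],[2,98],axis=0).round(3))
# base plate
m=((z>.006)&(z<.017)&roi);m[:180]=0
cs,_=cv2.findContours(m.astype(np.uint8),cv2.RETR_EXTERNAL,cv2.CHAIN_APPROX_NONE);k=max(cs,key=cv2.contourArea);rect(k[:,0],"base",.012)
# base corners by eye at z=.012 (crop px /8 + off)
for a,b in((760,155),(748,515),(65,485)):
    print("corner",ray(c,182+a/8-.5,160+b/8-.5,.012).round(4))
# crucible
q=P[200:222,295:318];print("cruc",np.percentile(q[q[...,2]>.015],[3,97],axis=0).round(3))
q=P[160:200,182:282];q=q[(q[...,2]>.13)&(q[...,2]<.4)];print("machine front",q.min(0),np.percentile(q,2,axis=0))
E
```

```text
frame [448.5 171.6] [143.  119.9] 4.66 mean [448.5 172.6]
hole [428.5 168.4] [87.  94.5] 7.41 mean [427.5 167.1]
70 [0.42824059 0.17176971 0.10567647]
pad [447.6 100.6] [193.4 279. ] 4.49 mean [426.4 161.5]
224 [0.56559218 0.01402838 0.07954817]
plate top [544.5  16.2] [149.7  98.1] 44.26 mean [548.4  25.5]
die [[0.455 0.073 0.056]
 [0.567 0.136 0.074]]
base [457.7  73.8] [142.8 206.8] 4.78 mean [456.8  49.8]
corner [ 0.5411 -0.0209  0.012 ]
corner [ 0.3958 -0.0341  0.012 ]
corner [0.3729 0.2347 0.012 ]
cruc [[ 0.425 -0.144  0.016]
 [ 0.46  -0.107  0.034]]Traceback (most recent call last):
  File "<stdin>", line 28, in <module>
    return umr_minimum(a, axis, None, out, keepdims, initial, where)
ValueError: zero-size array to reduction operation minimum which has no identity
```

```bash
python3 - <<'E'
import numpy as np
from h import *
t=dict(np.load("top0.npz"));s=dict(np.load("side0.npz"))
T=lambda a,b,z:(ray(t,182+(a+.5)/8-.5,160+(b+.5)/8-.5,z)*1000).round(1)
S=lambda a,b,z:(ray(s,195+(a+.5)/7-.5,155+(b+.5)/7-.5,z)*1000).round(1)
F=[T(*q,.117) for q in((58,62),(385,75),(360,457),(32,440))];print("frame",*F,np.mean(F,0))
W=[T(*q,.117) for q in((97,226),(325,232),(318,418),(90,412))];print("win",*W,np.mean(W,0))
W=[T(*q,.107) for q in((165,288),(262,290),(260,365),(160,360))];print("pad",*W,np.mean(W,0))
W=[T(*q,.082) for q in((675,208),(703,208),(700,318),(672,318))];print("plate",*W,np.mean(W,0))
F=[S(*q,.117) for q in((42,85),(320,42),(435,110),(152,162))];print("side frame",*F,np.mean(F,0))
print("side base", S(290,530,.012),S(610,450,.012),S(42,305,.012))
W=[S(*q,.082) for q in((415,292),(503,283))];print("side plate",*W)
p=cloud(t)
print("bench z",np.median(p[215:232,270:290,2]),"plate",np.median(p[210:220,250:270,2]),"frame",np.median(p[170:185,195:225,2]))
E
```

```text
frame [517.3 243.7 117. ] [528.1 121.7 117. ] [384.3 110.  117. ] [375.  229.8 117. ] [451.175 176.3   117.   ]
win [457.2 219.1 117. ] [465.8 135.1 117. ] [396.6 127.3 117. ] [388.  210.4 117. ] [426.9   172.975 117.   ]
pad [439.1 192.1 107. ] [443.  156.3 107. ] [414.9 152.7 107. ] [412.  189.7 107. ] [427.25 172.7  107.  ]
plate [499.3   8.5  82. ] [500.7  -2.1  82. ] [458.2  -6.3  82. ] [456.9   4.2  82. ] [478.775   1.075  82.   ]
side frame [377.5 228.6 117. ] [515.9 239.1 117. ] [524.4 123.5 117. ] [389.3 108.1 117. ] [451.775 174.825 117.   ]
side base [393. -37.  12.] [539.3 -20.7  12. ] [371.6 227.   12. ]
side plate [466.3  10.4  82. ] [502.6   5.1  82. ]
bench z -0.00036385984675235683 plate 0.011169688217498197 frame 0.11621714116388138
```

Both views agree: yaw is about +4.9° (0.086 rad), the window and pad are at about (426, 173) mm, the frame centre is at about (451, 175), and the plate top is at about (479, 1). That puts the sled about 61 mm short of home. I'll close the gripper and move above the window first, turning the closing axis onto press x.

apply_moves(series=[[[20,-35,0,0,0,-0.11,0],[41,-71,0,0,0,-0.22,0],[62,-107,0,0,0,-0.33,0],[83,-143,0,0,0,-0.44,0],[105,-180,0,0,0,-0.55,0],[126,-215,0,0,0,-0.66,0],[147,-250,0,0,0,-0.77,0],[168,-286,0,0,0,-0.88,0],[189,-322,0,0,0,-0.99,0],[207,-358,0,0,0,-1.09,0]]], newtons=20)

```text
time: 1.35
position: [0.427, 0.1721, 0.256]
ee_rot: [-0.0, 0.676, 0.737, -0.0]
ft_force: [-0.0, 0.4, 0.1]
width: -0.0003
grasp_force: 0.0
```

```bash
python3 - <<'E'
import numpy as np
from h import *
p=cloud(dict(np.load("top0.npz"))).reshape(-1,3)
for y in(-.1,-.05,0,.05,.1,.17):
    q=p[(abs(p[:,1]-y)<.02)&(p[:,2]>.13)&(p[:,2]<.6)&(p[:,0]>.53)]
    print(y,q[:,0].min().round(3) if len(q) else None)
E
```

```text
-0.1 0.563
-0.05 0.547
0 0.575
0.05 0.567
0.1 0.569
0.17 0.568
```

apply_moves(series=[[[13,-55,0,0,0,0,0],[27,-111,0,0,0,0,0],[40,-167,0,0,0,0,0],[54,-224,0,0,0,0,0],[54,-224,-40,0,0,0,0],[54,-224,-80,0,0,0,0],[54,-224,-110,0,0,0,0],[54,-224,-140,0,0,0,0],[54,-224,-140,0,0,0,0]]])

```text
time: 2.48
position: [0.4783, -0.0502, 0.1142]
ee_rot: [-0.003, 0.675, 0.738, -0.002]
ft_force: [-0.2, 1.0, -0.5]
width: -0.0002
grasp_force: 0.0
```

```bash
python3 - <<'E'
from rig import camera
import cv2,numpy as np
o=[]
for n,(a,b,x,y) in dict(top=(150,230,182,282),side=(155,235,195,295)).items():
    c=camera(n);np.savez(f"{n}1.npz",**c)
    o.append(cv2.resize(c["frame"][a:b,x:y,::-1],None,fx=3.9,fy=3.9,interpolation=cv2.INTER_CUBIC))
cv2.imwrite("pics/b.png",np.hstack(o))
E
```

```text
(no output)
```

View pics/b.png

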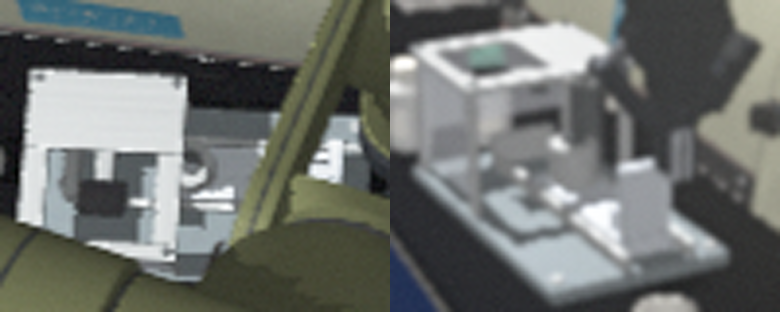

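The side part shows the closed finger at about (683, 155), up and right of the push plate's top at about (640, 165). I'll project the TCP and plate to check that this fits.

```bash
python3 - <<'E'
import numpy as np
from h import *
from rig import ctrl
st=ctrl.sense();print(st["position"],st["time"])
s=dict(np.load("side1.npz"))
def pr(p):
    q=np.linalg.inv(s["pose"])@[*p,1];u=s["mtx"]@q[:3];u=u[:2]/u[2];return np.round([(u[0]-195)*3.9+390,(u[1]-155)*3.9],0)
print("tip",pr([.478,-.05,.089]),"tcp",pr([.478,-.05,.114]),"body",pr([.478,-.05,.17]),"plate",pr([.479,-.001,.082]))
p=cloud(s)
for a,b in((683,155),(683,170),(640,200),(690,100)):
    u,v=int((a-390)/3.9+195),int(b/3.9+155);print(a,b,p[v,u].round(3))
E
```

```text
[ 0.48074158 -0.05057886  0.11656627] 2.575
tip [670. 179.] tcp [670. 145.] body [670.  67.] plate [642. 164.]
683 155 [ 0.482 -0.061  0.112]
683 170 [ 0.481 -0.065  0.102]
640 200 [ 0.476 -0.003  0.056]
690 100 [ 0.485 -0.061  0.151]
```

Projection and depth agree: the finger is at x 0.48 with its rear face at y −0.062, and the plate face is at y −0.003. I'll descend and start pushing.

apply_moves(series=[[[0,0,-22,0,0,0,0],[0,0,-44,0,0,0,0],[0,0,-44,0,0,0,0],[-1,10,-44,0,0,0,0],[-2,20,-44,0,0,0,0],[-2,27,-44,0,0,0,0],[-3,33,-44,0,0,0,0],[-3,39,-44,0,0,0,0],[-4,45,-44,0,0,0,0],[-4,51,-44,0,0,0,0]]])

```text
time: 3.82
position: [0.477, 0.0002, 0.0725]
ee_rot: [0.001, 0.675, 0.738, -0.0]
ft_force: [-0.4, -5.0, 3.2]
width: -0.0002
grasp_force: 2.5
```

Contact, with about 5 N of push force. Continuing.

apply_moves(series=[[[0,6,0,0,0,0,0],[-1,12,0,0,0,0,0],[-2,18,0,0,0,0,0],[-2,24,0,0,0,0,0],[-3,30,0,0,0,0,0],[-3,34,0,0,0,0,0],[-3,37,0,0,0,0,0],[-3,39,0,0,0,0,0]]])

```text
time: 4.82
position: [0.4738, 0.0394, 0.0725]
ee_rot: [0.0, 0.675, 0.738, -0.0]
ft_force: [0.4, -5.9, 3.8]
width: -0.0001
grasp_force: 2.8
```

apply_moves(series=[[[0,2,0,0,0,0,0],[0,4,0,0,0,0,0],[0,5,0,0,0,0,0],[-1,6,0,0,0,0,0],[-1,7,0,0,0,0,0]]])

```text
time: 5.45
position: [0.4728, 0.0463, 0.0725]
ee_rot: [0.0, 0.675, 0.738, 0.0]
ft_force: [0.3, -6.3, 4.0]
width: 0.0004
grasp_force: 2.8
```

apply_moves(series=[[[0,1,0,0,0,0,0],[0,2,0,0,0,0,0],[0,3,0,0,0,0,0],[0,4,0,0,0,0,0]]])

```text
time: 5.95
position: [0.4728, 0.0477, 0.0725]
ee_rot: [0.002, 0.674, 0.739, -0.002]
ft_force: [0.1, -20.7, 4.1]
width: 0.0002
grasp_force: 10.1
```

The force jumped to 21 N and motion stopped at y = 47.7 mm, where home was predicted (46 ± 5). The sled is on the stop, so I'll back off, rise and move over the window.

apply_moves(series=[[[0,-4,0,0,0,0,0],[0,-14,0,0,0,0,0],[2,-34,0,0,0,0,0],[2,-34,40,0,0,0,0],[2,-34,90,0,0,0,0],[2,-34,140,0,0,0,0],[2,-34,140,0,0,0,0]]])

```text
time: 6.82
position: [0.4771, 0.0166, 0.216]
ee_rot: [0.003, 0.675, 0.738, 0.003]
ft_force: [0.7, 0.0, -0.7]
width: -0.0
grasp_force: 0.0
```

```bash
python3 - <<'E'
from rig import camera,ctrl
import cv2,numpy as np
from h import *
print(ctrl.sense()["position"],ctrl.sense()["ft_force"])
c=camera("top");np.savez("top2.npz",**c)
s=camera("side");np.savez("side2.npz",**s)
cv2.imwrite("pics/c.png",np.hstack([cv2.resize(k["frame"][150:235,x:x+100,::-1],None,fx=3.9,fy=3.9,interpolation=2) for k,x in((c,182),(s,195))]))
f=c["frame"].astype(int);P=cloud(c);m=np.zeros(f.shape[:2],bool);m[190:212,198:220]=1
m&=(f.sum(2)<150)&(abs(P[...,2]-.107)<.008)
v,u=np.nonzero(m);w=np.array([ray(c,a,b,.107) for a,b in zip(u,v)]);print("pad",len(v),w.mean(0),w.min(0),w.max(0),np.median(P[m],0))
E
```

```text
[0.47712261 0.01660674 0.2159836 ] [ 0.68267513  0.04754504 -0.72129237]
pad 11 [0.42817031 0.17620723 0.107     ] [0.41458693 0.16114306 0.107     ] [0.43815465 0.18763094 0.107     ] [0.43169419 0.17990945 0.10589565]
```

View pics/c.png

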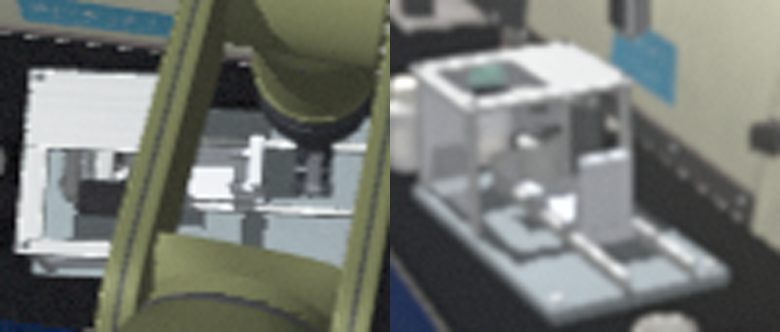

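The sled is pushed in, with its plate now just outside the guard (plate top at about (605, 155) in the side part, (255, 160) in the top part), and the lever pad is still up. I'll move above the pad at (427, 173).

apply_moves(series=[[[-12,39,5,0,0,0,0],[-25,78,5,0,0,0,0],[-37,117,5,0,0,0,0],[-50,156,5,0,0,0,0],[-50,156,5,0,0,0,0],[-50,156,-45,0,0,0,0],[-50,156,-45,0,0,0,0],[-50,156,-45,0,0,0,0]]])

```text
time: 7.92
position: [0.4247, 0.1718, 0.1672]
ee_rot: [-0.0, 0.675, 0.738, -0.001]
ft_force: [0.7, 0.4, 0.7]
width: 0.0003
grasp_force: 0.0
```

```bash
python3 - <<'E'
from rig import camera,ctrl
import cv2,numpy as np
print(ctrl.sense()["position"],ctrl.sense()["ft_force"])
s=camera("side");np.savez("side3.npz",**s);t=camera("top")
cv2.imwrite("pics/d.png",np.hstack([cv2.resize(k["frame"][130:210,x:x+80,::-1],None,fx=5,fy=5,interpolation=2) for k,x in((s,190),(t,180))]))
E
```

```text
[0.42466163 0.17177542 0.16723251] [0.65699703 0.41957312 0.71813281]
```

View pics/d.png

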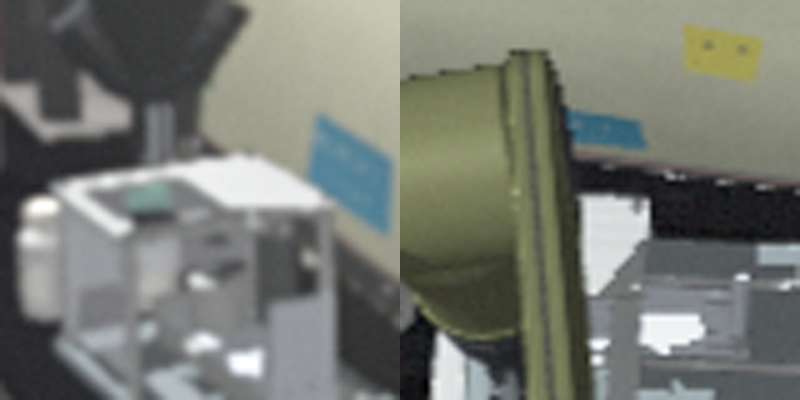

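The side part shows the fingertip at (158, 160), above the pad (centre about (150, 197)) and well inside the window, within a few mm. Pressing down.

apply_moves(series=[[[0,0,-15,0,0,0,0],[0,0,-28,0,0,0,0],[0,0,-34,0,0,0,0],[0,0,-40,0,0,0,0],[0,0,-45,0,0,0,0],[0,0,-50,0,0,0,0],[0,0,-54,0,0,0,0],[0,0,-57,0,0,0,0],[0,0,-59,0,0,0,0]]])

```text
time: 9.15
position: [0.4235, 0.1722, 0.1084]
ee_rot: [-0.001, 0.675, 0.738, -0.001]
ft_force: [-3.3, -0.7, 4.0]
width: -0.0001
grasp_force: 2.7
```

apply_moves(series=[[[0,0,-1,0,0,0,0],[0,0,-2,0,0,0,0],[0,0,-3,0,0,0,0],[0,0,-4,0,0,0,0],[0,0,-5,0,0,0,0],[0,0,-5,0,0,0,0]]])

```text
time: 9.9
position: [0.424, 0.1723, 0.1058]
ee_rot: [0.0, 0.675, 0.738, 0.0]
ft_force: [-10.3, -2.5, 30.6]
width: 0.0001
grasp_force: 16.2
```

The arm stopped at z = 0.1058 with 31 N, where 0.106 was expected, so the lever is on its limit. Coming straight back out.

apply_moves(series=[[[0,0,4,0,0,0,0],[0,0,20,0,0,0,0],[0,0,45,0,0,0,0],[0,0,85,0,0,0,0],[0,0,140,0,0,0,0],[-10,50,160,0,0,0,0],[-30,100,160,0,0,0,0],[-50,150,160,0,0,0,0],[-80,200,160,0,0,0,0],[-80,200,160,0,0,0,0]]])

```text
time: 11.15
position: [0.3434, 0.3762, 0.2632]
ee_rot: [-0.0, 0.673, 0.74, 0.001]
ft_force: [0.8, -0.7, 0.3]
width: -0.0001
grasp_force: 0.0
```

```bash
python3 - <<'E'
from rig import camera,ctrl
import cv2,numpy as np
from h import *
s=ctrl.sense();print(s["time"],s["position"],s["ft_force"],abs(s["qvel"]).max())
c=camera("top");P=cloud(c)*1000
cv2.imwrite("pics/e.png",cv2.resize(c["frame"][160:232,182:282,::-1],None,fx=6,fy=6,interpolation=2))
f=c["frame"].astype(int)
q=P[196:206,204:213];print("pad z",np.median(q[...,2]))
m=np.zeros(f.shape[:2],bool);m[180:204,232:275]=1;m&=(P[...,2]>76)&(P[...,2]<92)
print("plate top",m.sum(),np.median(P[m],0))
E
```

```text
11.15 [0.34335032 0.37619464 0.26321038] [ 0.7672367  -0.70706165  0.31724187] 0.06624713249881456
pad z 80.19783411500458
plate top 43 [475.13197702  61.71054939  80.98180255]
```

View pics/e.png

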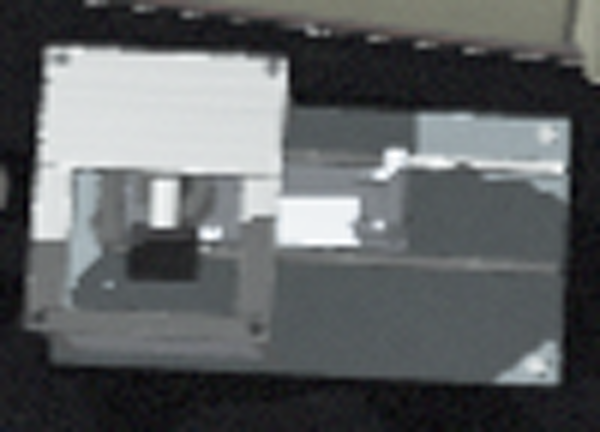

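The final picture shows the pad down at (163, 253), with z at 80 mm where 81 means fully down. The push plate is at (390, 165), 61 mm farther along, so the sled is home. The arm is clear, so I'm handing in.

```bash
python3 -c "
from rig import job
print(job.close_job())"
```

```text
the job is handed in; nothing more can be done
None
```

I pushed the sled home against the stop and pressed the lever to its limit through the window; the arm is clear, and the job was handed in at about 11 s (no verdict came back).

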